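Reset the battery charger through its covered well

ROBOT

A 7-joint arm with a two-finger parallel gripper is mounted at the origin on the work surface; the furniture and walls round the work are solid. World frame = base frame: x ahead of the robot, y to its left, z up, the work surface at z = 0. Lengths are in m, angles in rad, forces in N, time in s.
With the tool pointing down it reaches from about 0.35 to 0.9 m from the base axis. Payload 8.1 kg.
Tool frame: the origin (TCP) lies midway between the tips of the shut fingers; the grasp point (between the pads) lies 19 mm behind it; z points along the fingers, y is the line along which they close (so a half turn about z gives the same grasp; the last joint's range is limited). The gripper opens to 92 mm and grips with 3 to 60 N. Pads are 19 mm wide; open, the fingers measure 130 mm over their backs; the gripper's body (75 mm by 190 mm) begins 47 mm behind the grasp point.
Start: joints at [-1.227, 0.434, 0.025, 1.573, -0.012, 1.134, -0.075], TCP at [0.27, 0.564, 0.227] pointing down, gripper open.
Joint ranges: [-2.62, 2.62], [-0.44, 2.09], [-1.27, 1.32], [0.08, 2.57], [-1.32, 4.46], [0.12, 2], [-2.74, 2.74]. Speed limits (rad/s): [2.22, 2.22, 3.01, 3.01, 3.14, 3.14, 3.14].

INTERFACE

Orientations are given as a rotation vector (axis times angle).
In Python, from cell import arm gives the robot as it stands.
- The arm moves only by the tool send_rows, never from a script. Its argument "increments" is a list of rows, each a list of 3 entries, a list of its own where there are three numbers: the finger opening in cm, from 0 to 9.18, then the shift along the tool's x, y, z in cm, then the turn, a rotation vector about the tool's x, y, z in rad. A call has 1 to 5 rows; each row shifts and turns the commanded pose from where the row before left it, along the tool's axes as they then stand; what a row does not reach is not made up. A row lasts 1/10 s, in which the tool goes at most 50 mm and 8.59 degrees, less where a joint would pass 70% of its speed; a pose out of reach is approached as far as the arm can. A call is refused whole if a number of a shift passes 5 or a number of a turn 0.15, either way. A call with a gripper value outside its range is refused whole. The fingers move at their own pace and stop on an object; "force" is the grip in N (left out, the last holds). Time passes only in rows, so rows that do not move let the fingers close. It gives the time, the measured TCP pose, the force, the opening and the grip force at its end, in the units of the state.
- arm.observe(): the state, without advancing time (a new reading comes with each control period).
- arm.get_image(name): name is "scene" or "top" or "wrist"; returns the picture (480x640x3 uint8, red, green, blue); there is no depth.
- arm.camera_params(name): a dict with "camera_matrix" (3x3 intrinsics, pixels), "R" (3x3) and "t" (3): a world point X has camera coordinates R X + t. Camera axes: x right, y down, z forward; pixel columns grow to the right and rows downward; lengths in m; the calibration is good to about 2 mm. A picture is of the moment at which its call begins: read the wrist's pose just before it. camera_params takes no time and is no camera call; for the wrist camera it gives the pose at the moment of the call.
- arm.sign_off(): hands the job in; it is judged then, once.
The state is a dict: "clock": time; "joints": joint angles; "dq": joint speeds; "joint_efforts": joint torques, N m; "position": TCP position; "ee_rot": TCP orientation; "force": force on the tool from outside, world axes, zero at the start; "ft_torque": the same for the moment, N m; "width": opening from 0.0 (shut) to 1.0 (fully open); "gripper_force": force on a finger pad.
Only numpy, scipy, OpenCV 4.12 (cv2) and the standard library are available. Lean on these libraries where they do the work, as an engineer would, in place of code of your own. Each camera call takes 0.05 s, during which the arm holds its last target. There are 200 camera calls.

TASK

Reset the grey battery charger on the table: push the white sliding cover on its top along its rails until the well under it is completely open, reach a fingertip down into the well and press the sunken round reset key to the bottom for a good second, then let it come up and push the cover back fully home over the well. Do all of it by pushing with the fingers: grip and lift nothing, and leave the charger standing where it is. Do not press the two raised square keys on the front strip, and leave the batteries and the other things around the charger where they lie.

Things in the scene. Friction and masses are not known exactly. Their poses are not given: they have to be found in the camera images.
- charger: Loose grey plastic box on rubber feet, 1.4 to 2.2 kg, 150 (x) x 180 (y) x 50 mm high, flat deck on top. Origin: centre of its underside; z up, -x to the front strip with the raised keys (roughly towards the robot), +y left. Two rails, 3 mm high, 5 mm wide, run along y at x -30.5 and x +70.5 mm; nothing else stands on the deck in the cover's path.
- well_mouth (a point): Centre of the well's open mouth, level with the deck: x +20, y -45, z 50 mm in the charger's frame. The well is round, upright, 50 mm across, its floor 34 mm below the deck. Hidden under the cover at first.
- cover_top (a point): Centre of the top of the white cover, a flat rounded block 92 (x) x 86 (y) x 18 mm high on the deck (z 51 to 69 in the charger's frame), four small ribs on top. Home: this point at x +20, y -45, z 69 mm, right end face 2 mm inside the charger's right side. Too large to grip; it is pushed on its flat y end faces, the fingertip between deck and cover top.
- cover (a joint): How far the cover is slid, m: 0 = home over the well, grows as it slides along the charger's +y (left), stop at 0.088 (left end face then 4 mm inside the charger's left side). The well is wholly open from 0.068 on. It stays where it is left; friction about 1.5 N. At the start it may be up to 12 mm ajar.
- reset_key_top (a point): Centre of the top of the reset key, a dark upright cylinder 30 mm across, in the middle of the well; when up, its top is 20 mm below the deck (x +20, y -45, z 30 mm in the charger's frame). A 10 mm gap runs round it. Hidden under the cover at first.
- reset_key (a joint): How far the reset key is pressed, m: 0 = up, 0.005 = bottom. Sprung: moves from about 2 N, about 5 N at the bottom; comes up when let go.
- raised_key_a (a joint): Right one (charger's x -53, y -55 mm) of the two raised square keys on the front strip, 20 x 20 mm, standing 5 mm above the deck; m pressed, 0 = up, 0.004 = bottom, from about 1.2 N. Not to be pressed.
- raised_key_b (a joint): The left raised square key (charger's x -53, y +55 mm), otherwise like the right one. Not to be pressed.
- battery_0: Bystander: small battery, 15 x 50 x 15 mm, lying in front of the charger, to the right. Origin under its middle.
- battery_1: Bystander: small battery, 15 x 50 x 15 mm, lying in front of the charger, to the left. Origin under its middle.
- hex_key: Bystander: bent hex key, 33 x 75 x 5 mm, lying beside the charger's left end. Origin under its middle.
- heatsink_small: Bystander: black finned heatsink, 30 x 35 x 20 mm, standing beside the charger's right end. Origin under its middle.
- tape_roll_1: Bystander: roll of tape lying flat, 98 mm across, 25 mm high, at the right of the table. Origin under its middle.

How it is judged:
By the outcome, as a careful person would: the job done as asked, in the order asked, and still so for the second after the job is handed in, with the robot touching nothing.
It also fails if it takes over 48 s, if anything falls off the work surface, if the arm or the gripper's body presses on something with over 40 N, if the wrist force passes 120 N, or if a joint passes its speed limit or range.

## Working session

There is one attempt and no reset: what is moved stays moved. The work goes in short steps, Python scripts to look and compute and a tool call to move; the robot and the scene stay as the last step left them, time stands still between calls to the robot, and variables do not carry over. Pictures are saved under pics/ and viewed, at most 10 in all, crops included, and the job is handed in when it is done.

Besides the shell and the picture viewer there is one more tool, called after "Emit:" as a command line: name --argument value ..., lists and objects as JSON in quotes. send_rows: Moves the arm, as the interface text tells. Its arguments: {"type":"object","properties":{"increments":{"type":"array"},"force":{"type":"number"}},"required":["increments"]}

```bash
mkdir -p pics; ls; python3 - <<'E'
from cell import arm
import cv2
o=arm.observe(); print(o)
for n in("top","scene"):
    cv2.imwrite(f"pics/{n}0.png",arm.get_image(n)[:,:,::-1]); p=arm.camera_params(n); print(n,p)
E
```

```text
pics
{'clock': 0.0, 'joints': array([-1.22661421,  0.43523223,  0.0249756 ,  1.57411574, -0.01161076,
        1.13399615, -0.07508803]), 'dq': array([-0.00121573,  0.00174685, -0.0006123 , -0.00164511, -0.00024509,
       -0.00111861, -0.0010252 ]), 'joint_efforts': array([ 6.31127568e-04, -6.67868257e+01,  9.85261425e-01, -3.14448130e+01,
       -6.04612101e-02,  4.31871903e-02,  1.92875245e-04]), 'position': array([0.26986592, 0.56315529, 0.22593205]), 'ee_rot': array([-6.96031535e-01, -3.06329076e+00,  2.49905276e-03]), 'force': array([-0.08229508,  0.85889421,  0.42137716]), 'ft_torque': array([-0.03265398, -0.05595417, -0.04518291]), 'gripper_force': 0.0, 'width': 1.002933115220945}
top {'camera_matrix': array([[622.41196877,   0.        , 311.65154218],
       [  0.        , 622.41196877, 249.59387761],
       [  0.        ,   0.        ,   1.        ]]), 'R': array([[-0.03065012, -0.99952965,  0.00102419],
       [-0.98338959,  0.02997176, -0.17901565],
       [ 0.17890075, -0.00649403, -0.98384569]]), 't': array([0.13457321, 0.44228619, 0.96213706])}
scene {'camera_matrix': array([[484.31589763,   0.        , 320.24748168],
       [  0.        , 484.31589763, 234.51663101],
       [  0.        ,   0.        ,   1.        ]]), 'R': array([[-0.61390839, -0.78908455,  0.02149569],
       [-0.43192473,  0.31299552, -0.84585746],
       [ 0.660725  , -0.52856351, -0.5329757 ]]), 't': array([0.38316785, 0.20026606, 0.80868788])}
```

View pics/top0.png

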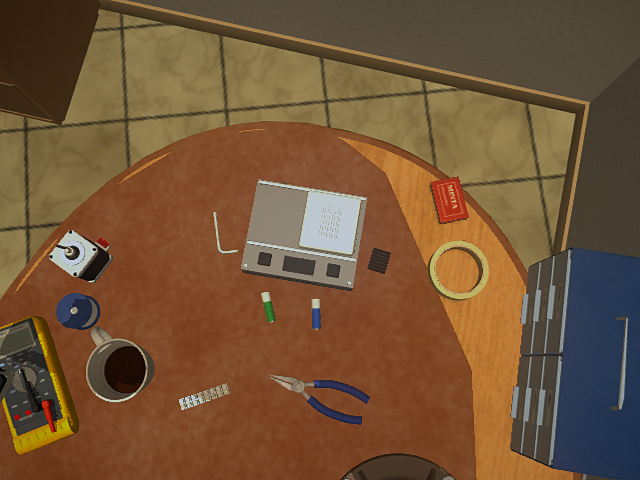

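View pics/scene0.png

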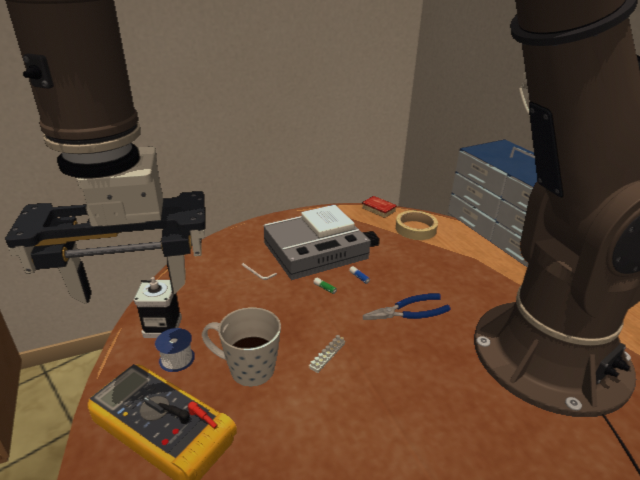

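The top view shows the charger with deck corners at about (258,181), (367,198), (352,289) and (242,274). The white cover is on its right half, around (300-361, 190-255). The batteries are at (268,307) and (316,314), the heatsink at (379,260).

```bash
cat > h.py <<'E'
import numpy as np, cv2
def cast(p,uv,z):
    K,R,t=p["camera_matrix"],p["R"],p["t"]; C=-R.T@t
    uv=np.atleast_2d(uv).astype(float)
    d=np.c_[(uv-K[:2,2])/[K[0,0],K[1,1]],np.ones(len(uv))]@R
    return C+d*((z-C[2])/d[:,2])[:,None]
def proj(p,X):
    c=np.atleast_2d(X)@p["R"].T+p["t"]; q=c@p["camera_matrix"].T; return q[:,:2]/q[:,2:]
E
python3 - <<'E'
from cell import arm
from h import *
p=arm.camera_params("top"); im=cv2.imread("pics/top0.png")
print("C",-p["R"].T@p["t"])
roi=np.zeros(im.shape[:2],np.uint8); roi[175:270,285:375]=1
m=((im.min(2)>175)&(roi>0)).astype(np.uint8)
m=cv2.morphologyEx(m,cv2.MORPH_OPEN,np.ones((5,5)))
c=max(cv2.findContours(m,0,1)[0],key=cv2.contourArea)[:,0]
w=cast(p,c,.069)[:,:2]*1000
r=cv2.minAreaRect(w.astype(np.float32)); print("cover",r, cv2.boxPoints(r)); print(proj(p,np.c_[cv2.boxPoints(r)/1000,np.full(4,.069)]))
# charger mask: low saturation region
hsv=cv2.cvtColor(im,cv2.COLOR_BGR2HSV)
g=(hsv[...,1]<70).astype(np.uint8); z=np.zeros_like(g); z[170:300,235:368]=g[170:300,235:368]
z=cv2.morphologyEx(cv2.morphologyEx(z,cv2.MORPH_CLOSE,np.ones((9,9))),cv2.MORPH_OPEN,np.ones((9,9)))
c=max(cv2.findContours(z,0,1)[0],key=cv2.contourArea)[:,0]
w=cast(p,c,.05)[:,:2]*1000
r2=cv2.minAreaRect(w.astype(np.float32)); print("chg",r2,cv2.boxPoints(r2))
v=im.copy(); 
for rr,zz,col in((r,.069,(0,0,255)),(r2,.05,(0,255,0))):
    q=proj(p,np.c_[cv2.boxPoints(rr)/1000,np.full(4,zz)]); cv2.polylines(v,[(q*16).astype(int)],True,col,1,shift=4)
v=cv2.resize(v[165:305,230:400],None,fx=4,fy=4,interpolation=cv2.INTER_CUBIC); cv2.imwrite("pics/c1.png",v)
E
```

```text
C [0.26693728 0.12750197 1.02563273]
cover ((483.896728515625, 91.26585388183594), (81.99955749511719, 87.88346099853516), 78.5350341796875) [[432.6823    59.818405]
 [518.8122    42.34993 ]
 [535.11115  122.7133  ]
 [448.98126  140.18178 ]]
[[351.1209846  253.58729002]
 [359.84796932 199.77084726]
 [308.87485875 191.32176784]
 [299.35671927 244.87119353]]
chg ((470.5675048828125, 133.96214294433594), (182.46084594726562, 155.0334014892578), 78.3242416381836) [[376.19214   60.306694]
 [528.0177    28.932121]
 [564.9429   207.61758 ]
 [413.1173   238.99216 ]]
```

View pics/c1.png

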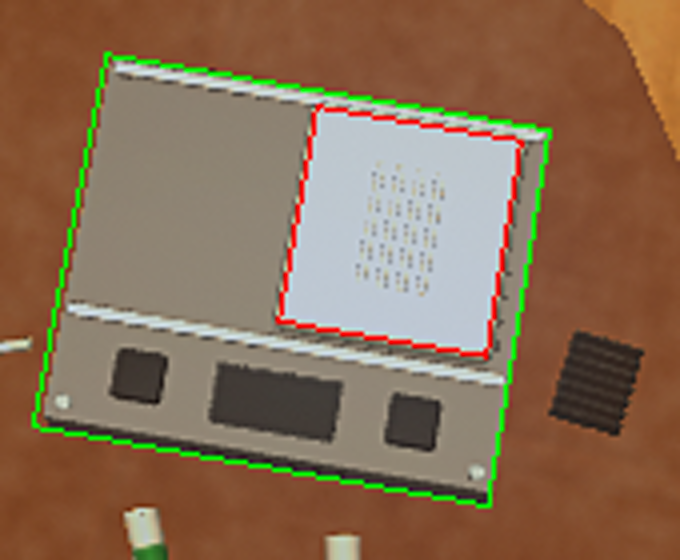

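The overlay fits: the cover rectangle (red) is tight, and the charger outline (green) is good except that it includes some of the front side face. I'll therefore anchor on the back edge. Yaw is about -11.7°, and the cover is about 6 mm ajar.

```bash
cat >> h.py <<'E'
from scipy.spatial.transform import Rotation as Ro
O=np.array([473.1,133.5]); ex=np.array([.9793,-.2025]); ey=np.array([.2025,.9793])
RT=Ro.from_matrix(np.c_[np.r_[-ey,0],np.r_[-ex,0],[0,0,-1.]])
def loc(P): d=np.array(P[:2])*1000-O; return np.round([d@ex,d@ey,P[2]*1000],1)
def plan(s,lx,ly,z,n,rt=None):
    "rows (tool axes, cm / rad) from state s to charger-local (lx,ly), height z mm"
    rt=rt or RT; R=Ro.from_rotvec(s["ee_rot"]); T=np.r_[O+lx*ex+ly*ey,z]/10; d=(T-s["position"]*100)/n
    rv=(R.inv()*rt).as_rotvec()/n
    for i in range(n):
        print(np.round(R.inv().apply(d),2).tolist(),np.round(rv,3).tolist()); R=R*Ro.from_rotvec(rv)
E
python3 - <<'E'
from cell import arm
from h import *
s=arm.observe()
for sg in(1,-1):
    rt=Ro.from_matrix(np.c_[np.r_[-ey,0]*sg,np.r_[-ex,0]*sg,[0,0,-1.]])
    print((Ro.from_rotvec(s["ee_rot"]).inv()*rt).as_rotvec())
rt=Ro.from_matrix(np.c_[np.r_[ey,0]*-1,np.r_[ex,0]*-1,[0,0,-1.]])
RT2=Ro.from_matrix(np.c_[np.r_[ey,0],np.r_[ex,0],[0,0,-1.]])
print(RT2.as_matrix(),(Ro.from_rotvec(s["ee_rot"]).inv()*RT2).as_rotvec())
plan(s,20,-112,160,15,RT2)
E
```

```text
[-1.12313872e-03 -1.20545450e-03 -1.81369127e+00]
[-1.12796080e-03  1.05093677e-03  1.32790080e+00]
[[ 0.20249648  0.97928299  0.        ]
 [ 0.97928299 -0.20249648  0.        ]
 [ 0.          0.         -1.        ]] [-1.12796080e-03  1.05093677e-03  1.32790080e+00]
[-2.77, -2.69, 0.44] [-0.0, 0.0, 0.089]
[-3.0, -2.43, 0.44] [-0.0, 0.0, 0.089]
[-3.2, -2.16, 0.44] [-0.0, 0.0, 0.089]
[-3.38, -1.87, 0.44] [-0.0, 0.0, 0.089]
[-3.53, -1.56, 0.44] [-0.0, 0.0, 0.089]
[-3.65, -1.25, 0.44] [-0.0, 0.0, 0.089]
[-3.75, -0.92, 0.44] [-0.0, 0.0, 0.089]
[-3.82, -0.58, 0.44] [-0.0, 0.0, 0.089]
[-3.85, -0.24, 0.44] [-0.0, 0.0, 0.089]
[-3.86, 0.1, 0.44] [-0.0, 0.0, 0.089]
[-3.84, 0.44, 0.44] [-0.0, 0.0, 0.089]
[-3.78, 0.78, 0.44] [-0.0, 0.0, 0.089]
[-3.7, 1.11, 0.44] [-0.0, 0.0, 0.089]
[-3.59, 1.43, 0.44] [-0.0, 0.0, 0.089]
[-3.45, 1.74, 0.44] [-0.0, 0.0, 0.089]
```

Emit:
send_rows --increments '[[0, [-2.8, -2.7, 0.4], [0, 0, 0.09]], [0, [-3.0, -2.4, 0.4], [0, 0, 0.09]], [0, [-3.2, -2.2, 0.4], [0, 0, 0.09]], [0, [-3.4, -1.9, 0.4], [0, 0, 0.09]], [0, [-3.5, -1.6, 0.4], [0, 0, 0.09]]]'

```text
clock: 0.6
position: [0.3362, 0.3798, 0.2063]
ee_rot: [-1.367, -2.828, 0.001]
force: [1.1, 0.7, 0.2]
width: 0.612
gripper_force: 0.0
```

Emit:
send_rows --increments '[[0, [-3.6, -1.2, 0.4], [0, 0, 0.09]], [0, [-3.7, -0.9, 0.4], [0, 0, 0.09]], [0, [-3.8, -0.6, 0.4], [0, 0, 0.09]], [0, [-3.8, -0.2, 0.4], [0, 0, 0.09]], [0, [-3.8, 0.1, 0.4], [0, 0, 0.09]]]'

```text
clock: 1.1
position: [0.4006, 0.2007, 0.1865]
ee_rot: [-1.964, -2.452, 0.0]
force: [1.3, 1.3, -0.1]
width: 0.181
gripper_force: 0.0
```

Emit:
send_rows --increments '[[0, [-3.8, 0.4, 0.4], [0, 0, 0.09]], [0, [-3.8, 0.8, 0.4], [0, 0, 0.09]], [0, [-3.7, 1.1, 0.4], [0, 0, 0.09]], [0, [-3.6, 1.4, 0.4], [0, 0, 0.09]], [0, [-3.4, 1.7, 0.4], [0, 0, 0.07]]]'

```text
clock: 1.6
position: [0.4631, 0.019, 0.1665]
ee_rot: [-2.441, -1.977, -0.0]
force: [-0.2, 0.2, 0.5]
width: 0.003
gripper_force: 0.0
```

```bash
cat >> h.py <<'E'
RT=Ro.from_matrix(np.c_[np.r_[ey,0],np.r_[ex,0],[0,0,-1.]])
E
cat > st.py <<'E'
from cell import arm; from h import *; import sys
s=arm.observe(); print(s["clock"],"loc",loc(s["position"]),"F",np.round(s["force"],1),"w",s["width"])
if len(sys.argv)>1: plan(s,*map(float,sys.argv[1:4]),1)
E
python3 st.py 20 -112 130
python3 - <<'E'
from cell import arm; from h import *
im=arm.get_image("top"); cv2.imwrite("pics/t2.png",cv2.resize(im[165:305,230:400,::-1],None,fx=4,fy=4))
im=arm.get_image("wrist"); cv2.imwrite("pics/w2.png",im[:,:,::-1])
E
```

```text
1.6 loc [  13.4 -114.2  166.5] F [-0.2  0.2  0.5] w 0.0031357751892062986
[0.22, 0.66, 3.65] [-0.0, -0.0, -0.006]
```

View pics/w2.png

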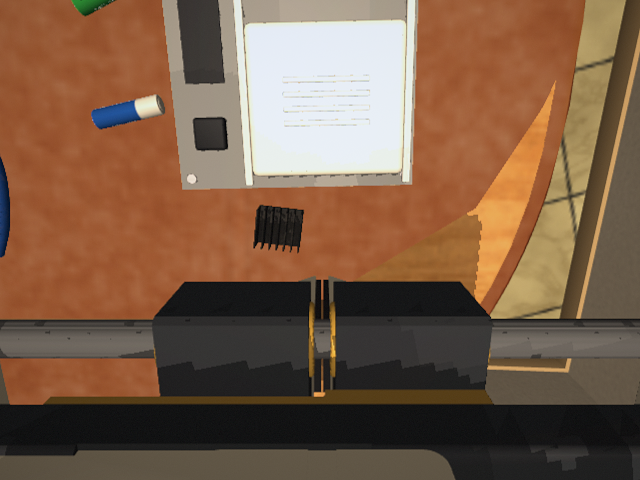

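The wrist view shows the cover at about (244-406, 20-176) and the deck's right-end corners at about (182,188) and (412,184). The heatsink is at (279,228). The closed fingers are at (322,290).

```bash
python3 - <<'E'
from cell import arm; from h import *
p=arm.camera_params("wrist"); im=cv2.imread("pics/w2.png")
m=(im.min(2)>200).astype(np.uint8); z=np.zeros_like(m); z[:185,250:400]=m[:185,250:400]
ys,xs=np.where(z[:,270:390]); print("cover rows",ys.min(),ys.max())
row=m[100,200:450]; print("cols",200+np.where(np.diff(row.astype(int)))[0])
f=lambda uv,z:[loc(a).tolist() for a in cast(p,uv,z)]
print("cover mid right/left",f([[325,176],[325,20]],.069),"edges",f([[244,100],[406,100]],.069))
print("deck right corners",f([[182,188],[412,184]],.05)," rail ends",f([[249,185],[408,182]],.053),"key a",f([[210,133.]],.055))
E
```

```text
cover rows 21 172
cols [240 246 248 402 404 411]
cover mid right/left [[17.7, -78.9, 69.0], [18.5, 6.9, 69.0]] edges [[-28.7, -34.6, 69.0], [64.9, -35.7, 69.0]]
deck right corners [[-75.9, -88.0, 50.0], [74.6, -87.2, 50.0]]  rail ends [[-31.4, -86.1, 53.0], [71.3, -85.5, 53.0]] key a [[-53.4, -53.2, 55.0]]
```

Emit:
send_rows --increments '[[0, [0.2, 0.7, 2.5], [0, 0, 0]], [0, [0, 0, 3.5], [0, 0, 0]], [0, [0, 0, 3.5], [0, 0, 0]], [0, [0, 0, 1.35], [0, 0, 0]], [0, [0.8, 0, 0], [0, 0, 0]]]'

```text
clock: 2.2
position: [0.4699, 0.0284, 0.0564]
ee_rot: [-2.438, -1.979, 0.007]
force: [-0.6, -0.6, 0.4]
width: 0.008
gripper_force: 0.0
```

```bash
python3 st.py 20 -100 58
```

```text
2.2 loc [  18.1 -103.6   56.4] F [-0.6 -0.6  0.4] w 0.007831838888907967
[0.36, 0.18, -0.16] [-0.004, 0.002, -0.003]
```

Emit:
send_rows --increments '[[0, [0.8, 0.1, -0.1], [0, 0, 0]], [0, [0.8, 0, 0], [0, 0, 0]], [0, [0.8, 0, 0], [0, 0, 0]], [0, [0.8, 0, 0], [0, 0, 0]], [0, [0.8, 0, 0], [0, 0, 0]]]'

```text
clock: 2.7
position: [0.4816, 0.0687, 0.0598]
ee_rot: [2.437, 1.981, 0.002]
force: [-0.4, -1.3, 1.4]
width: 0.007
gripper_force: 0.9
```

Emit:
send_rows --increments '[[0, [0.8, 0, 0], [0, 0, 0]], [0, [0.8, 0, 0], [0, 0, 0]], [0, [0.4, 0, 0], [0, 0, 0]], [0, [0, 0, 0], [0, 0, 0]]]'

```text
clock: 3.1
position: [0.4853, 0.0883, 0.0592]
ee_rot: [-2.437, -1.982, -0.0]
force: [0.4, 0.5, -0.8]
width: 0.004
gripper_force: 0.0
```

```bash
python3 st.py 20 -20 58; python3 - <<'E'
from cell import arm; from h import *
im=arm.get_image("wrist"); cv2.imwrite("pics/w3.png",im[:,:,::-1])
im=arm.get_image("top"); cv2.imwrite("pics/t3.png",im[:,:,::-1])
p=arm.camera_params("wrist"); f=lambda uv,z:[loc(a).tolist() for a in cast(p,uv,z)]
m=im.min(2)>200
g=cv2.imread("pics/w3.png"); print("white rows col325",np.where(np.diff((g[:,325].min(1)>200).astype(int)))[0])
E
```

```text
3.1 loc [ 21.1 -41.8  59.2] F [ 0.4  0.5 -0.8] w 0.0036013948239477043
[2.18, -0.11, 0.12] [-0.0, -0.0, -0.001]
white rows col325 [ 40 128 129 135 137 151 152 159 161 175 176 182 183 196 199 204 206 242]
```

View pics/w3.png

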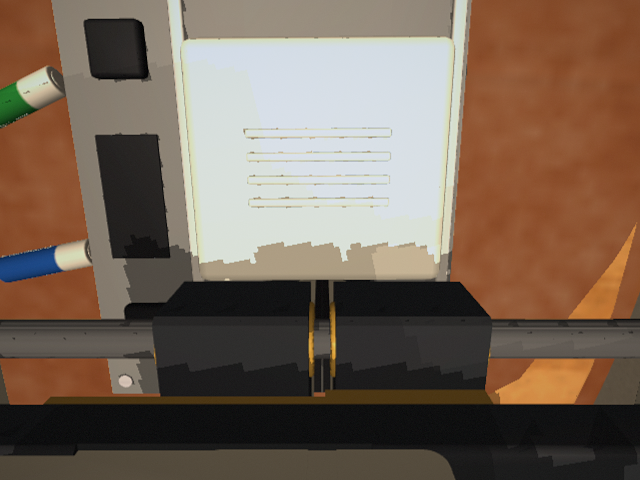

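The cover has slid, with its top face at rows about 38-280 and the fingers against its near end. The batteries haven't moved.

```bash
python3 - <<'E'
from cell import arm; from h import *
p=arm.camera_params("wrist"); print([loc(a).tolist() for a in cast(p,[[317,38],[320,279]],.069)], [loc(a).tolist() for a in cast(p,[[116,48]],.055)])
E
```

```text
[[19.9, 53.9, 69.0], [20.6, -29.2, 69.0]] [[-51.8, 53.3, 55.0]]
```

Emit:
send_rows --increments '[[0, [0.6, 0, 0.1], [0, 0, 0]], [0, [0.6, 0, 0], [0, 0, 0]], [0, [0.6, 0, 0], [0, 0, 0]], [0, [0.4, 0, 0], [0, 0, 0]], [0, [0, 0, 0], [0, 0, 0]]]'

```text
clock: 3.7
position: [0.4898, 0.1099, 0.0582]
ee_rot: [-2.437, -1.983, -0.001]
force: [0.6, -1.9, -0.1]
width: 0.004
gripper_force: 0.0
```

Emit:
send_rows --increments '[[0, [-0.5, 0, 0], [0, 0, 0]], [0, [-1.0, 0, -2.0], [0, 0, 0]], [0, [-1.5, 0, -4.0], [0, 0, 0]], [0, [-4.0, 0, -4.0], [0, 0, 0]], [0, [0, 0, 0], [0, 0, 0]]]'

```text
clock: 4.2
position: [0.4779, 0.0403, 0.1577]
ee_rot: [2.441, 1.972, 0.009]
force: [0.8, 0.7, 0.2]
width: 0.007
gripper_force: 0.0
```

```bash
python3 st.py 20 -45 75; python3 - <<'E'
from cell import arm; from h import *
im=arm.get_image("wrist"); cv2.imwrite("pics/w4.png",im[:,:,::-1])
im=arm.get_image("top"); cv2.imwrite("pics/t4.png",cv2.resize(im[165:305,230:400,::-1],None,fx=4,fy=4))
E
```

```text
4.2 loc [ 23.5 -90.3 157.7] F [0.8 0.7 0.2] w 0.006915744337985465
[4.51, -0.44, 8.27] [0.006, -0.002, -0.008]
```

View pics/w4.png

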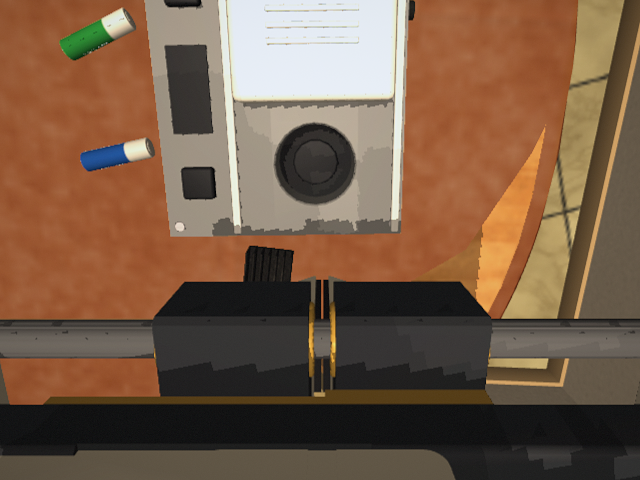

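The well is open: the mouth is a circle at (315,163) with a radius of about 40 px, and the key is in the middle at (316,162). The cover's right face is at row about 101.

```bash
python3 - <<'E'
from cell import arm; from h import *
p=arm.camera_params("wrist"); f=lambda uv,z:[loc(a).tolist() for a in cast(p,uv,z)]
g=cv2.cvtColor(cv2.imread("pics/w4.png"),cv2.COLOR_BGR2GRAY)
m=(g<90).astype(np.uint8); z=np.zeros_like(m); z[110:215,260:370]=m[110:215,260:370]
c=max(cv2.findContours(z,0,1)[0],key=cv2.contourArea); e=cv2.fitEllipse(c); print(e)
print("mouth",f([e[0]],.05),"key",f([[316,162]],.03),"corners",f([[170,236],[400,233]],.05),"cover edge",f([[315,101]],.069),"keya",f([[198,183]],.055))
E
python3 st.py 20 -45 75
```

```text
((314.4997253417969, 163.31053161621094), (79.00995635986328, 79.6389389038086), 169.5828094482422)
mouth [[17.9, -40.7, 50.0]] key [[18.6, -41.6, 30.0]] corners [[-75.7, -86.6, 50.0], [72.6, -85.4, 50.0]] cover edge [[18.7, -5.0, 69.0]] keya [[-53.5, -51.8, 55.0]]
4.3 loc [ 21.5 -86.7 154.4] F [0.1 0.6 0.1] w 0.008601429492104302
[4.15, -0.19, 7.95] [0.002, -0.002, -0.004]
```

```bash
python3 - <<'E'
from cell import arm; from h import *
p=arm.camera_params("wrist"); im=arm.get_image("wrist"); cv2.imwrite("pics/w5.png",im[:,:,::-1]); f=lambda uv,z:[loc(a).tolist() for a in cast(p,uv,z)]
print(loc(arm.observe()["position"]))
g=cv2.cvtColor(im,cv2.COLOR_RGB2GRAY)
m=(g<90).astype(np.uint8); n,l,st,ce=cv2.connectedComponentsWithStats(m)
for i in range(1,n):
    if 300<st[i,4]<8000 : print(st[i],ce[i],f([ce[i]],.05))
E
python3 st.py 20 -45 75
```

```text
[ 20.8 -86.  153.5]
[168   0  38  13 448] [186.6875   5.5625] [[-53.3, 47.5, 50.0]]
[ 70  13  70  52 597] [99.08710218 47.33500838] [[-105.6, 26.0, 50.0]]
[ 169   50   48   90 3622] [192.643291    94.28382109] [[-53.9, 0.1, 50.0]]
[622  73  18  83 532] [634.07330827 118.0075188 ] [[210.5, -14.7, 50.0]]
[ 278  129   82   82 5122] [318.73213588 169.5737993 ] [[20.4, -44.5, 50.0]]
[ 83 148  51  28 898] [106.29732739 162.21714922] [[-110.3, -39.4, 50.0]]
[ 184  173   36   33 1065] [201.6028169  188.46197183] [[-53.0, -55.9, 50.0]]
[ 211  219  194   23 2072] [306.57142857 232.40009653] [[12.4, -84.7, 50.0]]
[  0 354 154   5 483] [ 75.33954451 356.873706  ] [[-150.2, -173.5, 50.0]]
4.35 loc [ 20.8 -86.  153.5] F [-0.2  0.9 -1.2] w 0.008591758099000636
[4.09, -0.1, 7.86] [0.0, -0.001, -0.003]
```

Emit:
send_rows --increments '[[0, [1.4, 0, 0], [0, 0, 0]], [0, [1.4, -0.1, 2.0], [0, 0, 0]], [0, [1.3, 0, 3.0], [0, 0, 0]], [0, [0, 0, 2.5], [0, 0, 0]], [0, [0, 0, 0], [0, 0, 0]]]'

```text
clock: 4.85
position: [0.481, 0.0868, 0.075]
ee_rot: [-2.433, -1.983, 0.01]
force: [-0.8, -0.3, -0.1]
width: 0.004
gripper_force: 0.0
```

Emit:
send_rows --increments '[[0, [0, 0, 0], [0, 0, 0]], [0, [0, 0, 0], [0, 0, 0]]]'

```text
clock: 5.05
position: [0.4843, 0.0856, 0.0793]
ee_rot: [2.438, 1.981, 0.001]
force: [-0.8, -1.0, 0.4]
width: 0.007
gripper_force: 0.0
```

```bash
python3 st.py 20.2 -44.6 35
```

```text
5.05 loc [ 20.6 -44.7  79.3] F [-0.8 -1.   0.4] w 0.007188127589229476
[0.0, -0.05, 4.43] [0.001, -0.0, -0.002]
```

Well centred. Going straight down to just above the key, then pressing.

Emit:
send_rows --increments '[[0, [0, 0, 1.5], [0, 0, 0]], [0, [0, 0, 1.5], [0, 0, 0]], [0, [0, 0, 1.2], [0, 0, 0]], [0, [0, 0, 0], [0, 0, 0]], [0, [0, 0, 0], [0, 0, 0]]]'

```text
clock: 5.55
position: [0.484, 0.0852, 0.0371]
ee_rot: [2.438, 1.981, 0.001]
force: [0.0, 0.5, 0.0]
width: 0.006
gripper_force: 0.0
```

Emit:
send_rows --increments '[[0, [0, 0, 0.3], [0, 0, 0]], [0, [0, 0, 0.3], [0, 0, 0]], [0, [0, 0, 0.3], [0, 0, 0]], [0, [0, 0, 0], [0, 0, 0]], [0, [0, 0, 0], [0, 0, 0]]]'

```text
clock: 6.05
position: [0.4841, 0.0854, 0.0278]
ee_rot: [2.438, 1.981, 0.001]
force: [1.8, 1.0, 2.8]
width: 0.005
gripper_force: 1.6
```

```bash
python3 st.py 20.2 -44.6 25
```

```text
6.05 loc [ 20.5 -44.9  27.8] F [1.8 1.  2.8] w 0.005489126190965808
[0.03, -0.03, 0.28] [0.001, -0.0, -0.002]
```

Emit:
send_rows --increments '[[0, [0, 0, 0.2], [0, 0, 0]], [0, [0, 0, 0.1], [0, 0, 0]], [0, [0, 0, 0], [0, 0, 0]], [0, [0, 0, 0], [0, 0, 0]]]'

```text
clock: 6.45
position: [0.4841, 0.0854, 0.0252]
ee_rot: [2.438, 1.981, 0.002]
force: [-1.7, -0.1, 13.4]
width: 0.003
gripper_force: 6.5
```

Emit:
send_rows --increments '[[0, [0, 0, 0.1], [0, 0, 0]], [0, [0, 0, 0], [0, 0, 0]], [0, [0, 0, 0], [0, 0, 0]]]'

```text
clock: 6.75
position: [0.4842, 0.0854, 0.0249]
ee_rot: [-2.438, -1.981, -0.003]
force: [-5.5, 0.7, 27.1]
width: 0.005
gripper_force: 13.3
```

Emit:
send_rows --increments '[[0, [0, 0, -0.07], [0, 0, 0]], [0, [0, 0, 0], [0, 0, 0]], [0, [0, 0, 0], [0, 0, 0]], [0, [0, 0, 0], [0, 0, 0]], [0, [0, 0, 0], [0, 0, 0]]]'

```text
clock: 7.25
position: [0.4841, 0.0854, 0.0251]
ee_rot: [-2.438, -1.981, -0.002]
force: [-2.9, 0.0, 17.1]
width: 0.003
gripper_force: 8.5
```

Emit:
send_rows --increments '[[0, [0, 0, 0], [0, 0, 0]], [0, [0, 0, 0], [0, 0, 0]], [0, [0, 0, 0], [0, 0, 0]], [0, [0, 0, 0], [0, 0, 0]], [0, [0, 0, 0], [0, 0, 0]]]'

```text
clock: 7.75
position: [0.4841, 0.0854, 0.0251]
ee_rot: [-2.438, -1.981, -0.002]
force: [-2.2, 0.3, 17.5]
width: 0.002
gripper_force: 8.5
```

Emit:
send_rows --increments '[[0, [0, 0, 0], [0, 0, 0]], [0, [0, 0, 0], [0, 0, 0]], [0, [0, 0, 0], [0, 0, 0]], [0, [0, 0, 0], [0, 0, 0]], [0, [0, 0, 0], [0, 0, 0]]]'

```text
clock: 8.25
position: [0.4842, 0.0854, 0.0251]
ee_rot: [-2.438, -1.981, -0.002]
force: [-2.3, -0.1, 18.2]
width: 0.004
gripper_force: 8.5
```

Emit:
send_rows --increments '[[0, [0, 0, -0.5], [0, 0, 0]], [0, [0, 0, -1.0], [0, 0, 0]], [0, [0, 0, -2.0], [0, 0, 0]], [0, [0, 0, -3.0], [0, 0, 0]], [0, [0, 0, -3.0], [0, 0, 0]]]'

```text
clock: 8.75
position: [0.4827, 0.0848, 0.1201]
ee_rot: [-2.438, -1.98, 0.003]
force: [0.2, 0.2, -0.5]
width: 0.004
gripper_force: 0.0
```

```bash
python3 st.py 20 108 115
```

```text
8.75 loc [ 19.3 -45.8 120.1] F [ 0.2  0.2 -0.5] w 0.004286246049746931
[15.38, 0.04, 0.49] [-0.002, 0.001, -0.003]
```

Emit:
send_rows --increments '[[0, [3.8, 0, 0], [0, 0, 0]], [0, [3.8, 0, 0], [0, 0, 0]], [0, [3.8, 0, 0], [0, 0, 0]], [0, [4.0, 0, 0], [0, 0, 0]], [0, [0, 0, 0], [0, 0, 0]]]'

```text
clock: 9.25
position: [0.5147, 0.2425, 0.1191]
ee_rot: [-2.429, -1.989, -0.002]
force: [-0.5, 0.3, -0.2]
width: 0.003
gripper_force: 0.0
```

Emit:
send_rows --increments '[[0, [0, 0, 2.5], [0, 0, 0]], [0, [0, 0, 2.5], [0, 0, 0]], [0, [0, 0, 1.0], [0, 0, 0]], [0, [0, 0, 0], [0, 0, 0]], [0, [0, 0, 0], [0, 0, 0]]]'

```text
clock: 9.75
position: [0.5155, 0.2357, 0.06]
ee_rot: [2.439, 1.98, 0.0]
force: [-0.3, -0.1, 1.3]
width: 0.003
gripper_force: 0.0
```

```bash
python3 st.py 20 12 58;  python3 - <<'E'
from cell import arm; from h import *
im=arm.get_image("scene"); cv2.imwrite("pics/s6.png",cv2.resize(im[150:300,220:400,::-1],None,fx=4,fy=4))
E
```

```text
9.75 loc [ 20.8 108.6  60. ] F [-0.3 -0.1  1.3] w 0.00289478807914106
[-9.66, -0.06, 0.2] [0.0, 0.0, -0.003]
```

View pics/s6.png

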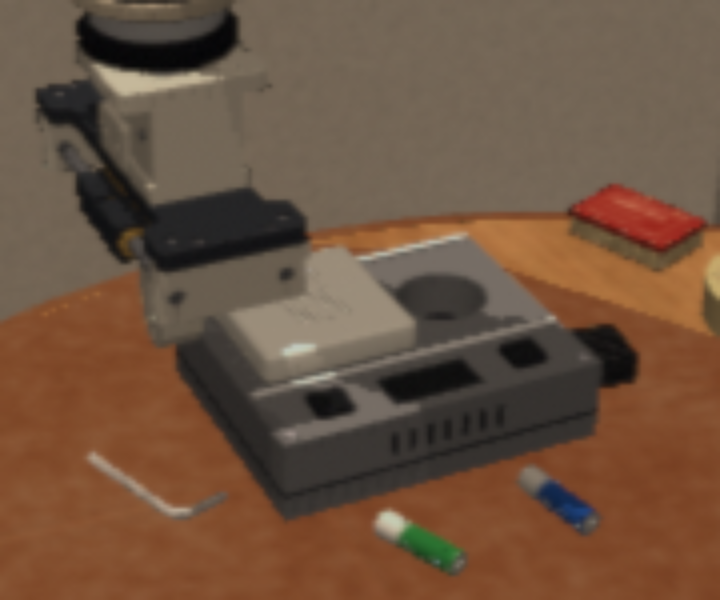

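The finger is left of the cover at (190,310), and the open well is at (440,295). Pushing back: fast to near home, then creeping on force.

Emit:
send_rows --increments '[[0, [-1.0, 0, 0.1], [0, 0, 0]], [0, [-1.0, 0, 0], [0, 0, 0]], [0, [-1.0, 0, 0], [0, 0, 0]], [0, [-1.0, 0, 0], [0, 0, 0]], [0, [-1.0, 0, 0], [0, 0, 0]]]'

```text
clock: 10.3
position: [0.5052, 0.1863, 0.0586]
ee_rot: [2.438, 1.981, 0.002]
force: [1.2, 1.7, 0.9]
width: 0.005
gripper_force: 1.0
```

Emit:
send_rows --increments '[[0, [-1.0, 0, 0], [0, 0, 0]], [0, [-1.0, 0, 0], [0, 0, 0]], [0, [-1.0, 0, 0], [0, 0, 0]], [0, [-0.8, 0, 0], [0, 0, 0]], [0, [-0.5, 0, 0], [0, 0, 0]]]'

```text
clock: 10.8
position: [0.4959, 0.1439, 0.0583]
ee_rot: [2.439, 1.98, -0.0]
force: [-0.0, 1.6, 0.5]
width: 0.006
gripper_force: 0.8
```

Emit:
send_rows --increments '[[0, [0, 0, 0], [0, 0, 0]], [0, [0, 0, 0], [0, 0, 0]]]'

```text
clock: 11.0
position: [0.4956, 0.1449, 0.0581]
ee_rot: [-2.438, -1.981, 0.002]
force: [0.7, -0.9, 0.2]
width: 0.007
gripper_force: 0.0
```

```bash
python3 st.py 20 8 58
```

```text
11.0 loc [19.8 15.7 58.1] F [ 0.7 -0.9  0.2] w 0.007413121278321448
[-0.77, 0.02, 0.01] [-0.001, 0.0, -0.002]
```

Emit:
send_rows --increments '[[0, [-0.2, 0, 0], [0, 0, 0]], [0, [-0.2, 0, 0], [0, 0, 0]], [0, [-0.1, 0, 0], [0, 0, 0]], [0, [0, 0, 0], [0, 0, 0]], [0, [0, 0, 0], [0, 0, 0]]]'

```text
clock: 11.5
position: [0.4951, 0.1401, 0.0583]
ee_rot: [-2.438, -1.981, 0.0]
force: [-0.3, 0.1, -0.4]
width: 0.002
gripper_force: 0.3
```

Emit:
send_rows --increments '[[0, [-0.1, 0, 0], [0, 0, 0]], [0, [0, 0, 0], [0, 0, 0]]]'

```text
clock: 11.7
position: [0.4949, 0.1391, 0.0583]
ee_rot: [-2.438, -1.981, -0.0]
force: [0.4, 1.3, -0.6]
width: 0.008
gripper_force: 0.5
```

```bash
python3 st.py 20 8 58
```

```text
11.7 loc [20.2  9.9 58.3] F [ 0.4  1.3 -0.6] w 0.008389559691080656
[-0.19, -0.02, 0.03] [-0.0, -0.0, -0.002]
```

Emit:
send_rows --increments '[[0, [-0.05, 0, 0], [0, 0, 0]], [0, [0, 0, 0], [0, 0, 0]]]'

```text
clock: 11.9
position: [0.4948, 0.1386, 0.0583]
ee_rot: [-2.438, -1.981, 0.0]
force: [-0.9, 2.1, -0.4]
width: 0.003
gripper_force: 0.6
```

Emit:
send_rows --increments '[[0, [-0.05, 0, 0], [0, 0, 0]], [0, [0, 0, 0], [0, 0, 0]]]'

```text
clock: 12.1
position: [0.4947, 0.1381, 0.0583]
ee_rot: [-2.438, -1.981, 0.0]
force: [-1.0, 2.1, -1.4]
width: 0.004
gripper_force: 0.6
```

Emit:
send_rows --increments '[[0, [-0.05, 0, 0], [0, 0, 0]], [0, [0, 0, 0], [0, 0, 0]]]'

```text
clock: 12.3
position: [0.4946, 0.1376, 0.0583]
ee_rot: [-2.438, -1.981, 0.0]
force: [-0.5, 1.1, -0.5]
width: 0.009
gripper_force: 0.6
```

Emit:
send_rows --increments '[[0, [-0.03, 0, 0], [0, 0, 0]], [0, [0, 0, 0], [0, 0, 0]]]'

```text
clock: 12.5
position: [0.4946, 0.1375, 0.0583]
ee_rot: [-2.438, -1.981, -0.0]
force: [-0.7, 2.4, -1.6]
width: 0.007
gripper_force: 1.1
```

Emit:
send_rows --increments '[[0, [-0.03, 0, 0], [0, 0, 0]], [0, [0, 0, 0], [0, 0, 0]]]'

```text
clock: 12.7
position: [0.4945, 0.1375, 0.0583]
ee_rot: [-2.438, -1.982, -0.001]
force: [-0.5, 3.6, -0.0]
width: 0.003
gripper_force: 1.9
```

```bash
python3 st.py 20 8 58
```

```text
12.7 loc [20.2  8.2 58.3] F [-0.5  3.6 -0. ] w 0.002871937961960817
[-0.02, -0.02, 0.03] [0.0, -0.0, -0.002]
```

The finger has stalled at the home stop with the force rising to about 3.6 N. Retreating to check.

Emit:
send_rows --increments '[[0, [0.5, 0, 0], [0, 0, 0]], [0, [1.0, 0, -1.0], [0, 0, 0]], [0, [0, 0, -4.0], [0, 0, 0]], [0, [0, 0, -4.0], [0, 0, 0]], [0, [4, 0, -4.0], [0, 0, 0]]]'

```text
clock: 13.2
position: [0.5051, 0.182, 0.1864]
ee_rot: [2.444, 1.971, -0.001]
force: [1.8, 1.1, 0.6]
width: 0.001
gripper_force: 0.0
```

Emit:
send_rows --increments '[[0, [4, 0, -3], [0, 0, 0]], [0, [4, 0, -3], [0, 0, 0]], [0, [4, 0, 0], [0, 0, 0]], [0, [4, 0, 0], [0, 0, 0]], [0, [0, 0, 0], [0, 0, 0]]]'

```text
clock: 13.7
position: [0.5363, 0.3503, 0.2436]
ee_rot: [-2.429, -1.99, -0.002]
force: [0.1, 0.5, 0.3]
width: 0.005
gripper_force: 0.0
```

```bash
python3 - <<'E'
from cell import arm; from h import *
p=arm.camera_params("top"); im=arm.get_image("top")[:,:,::-1].copy()
m=np.zeros(im.shape[:2],np.uint8); m[175:270,285:375]=im[175:270,285:375].min(2)>175
m=cv2.morphologyEx(m,cv2.MORPH_OPEN,np.ones((5,5)))
c=max(cv2.findContours(m,0,1)[0],key=cv2.contourArea)[:,0]
r=cv2.minAreaRect((cast(p,c,.069)[:,:2]*1000).astype(np.float32)); print(r,loc(np.r_[np.array(r[0])/1000,.069]))
a=cv2.imread("pics/top0.png")[165:305,230:400]; b=im[165:305,230:400]
cv2.imwrite("pics/t7.png",cv2.resize(np.hstack([a,b]),None,fx=2.3,fy=2.3))
E
```

```text
((483.1327819824219, 84.12747192382812), (83.5662841796875, 89.74325561523438), 78.50048828125) [ 19.8 -46.3  69. ]
```

View pics/t7.png

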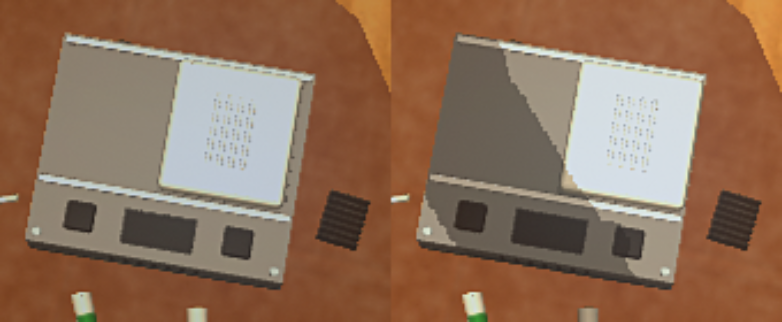

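The before/after pair shows the cover flush at the charger's right end (right panel, about x 705). The charger and the things around it have not moved. Handing in.

```bash
python3 -c "
from cell import arm
print(arm.sign_off())"
```

```text
the job is handed in; nothing more can be done
None
```

I slid the cover fully open, held the reset key at the bottom for about 1.5 s, let it up and pushed the cover back to its home stop. The job is handed in at about 14 s, and the last picture shows the charger, heatsink and batteries where they were; I did not check the hex key or tape roll.

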